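# Stand the inspected sensor housings in the pass and reject nests

## Task

Three sensor housings lean in their inspection cradles: stand the one with the green tag in the green pass nest and the one with the red tag in the red reject nest, each upright with its tag end on top, set down gently on the floor of the pocket between the rails and let go. The housing with the blue tag has not been inspected yet: leave it, and everything else on the desk, where it is.

Things in the scene. Friction and masses are not known exactly. Their poses are not given: they have to be found in the camera images.
- green_housing: grey box-shaped sensor housing, 110 x 44 x 44 mm, about 0.18 kg, a green tag cap over one end (18 mm). It leans in a cradle, tag end up, long axis 45 deg from vertical towards own -x; own y runs across it. Origin: middle of its sloping underside. Own coordinates, mm: box centre (15.6, 0, 15.6), tag end centre (-23.3, 0, 54.4), foot end centre (54.4, 0, -23.3).
- green_housing_tag (a point): centre of the outer face of the green tag end of that housing; same axes as the housing
- green_housing_foot (a point): centre of the end face of the foot end of the green housing; same axes as the housing
- red_housing: grey box-shaped sensor housing, 110 x 44 x 44 mm, about 0.18 kg, a red tag cap over one end (18 mm). It leans in a cradle, tag end up, long axis 45 deg from vertical towards own -x; own y runs across it. Origin: middle of its sloping underside. Own coordinates, mm: box centre (15.6, 0, 15.6), tag end centre (-23.3, 0, 54.4), foot end centre (54.4, 0, -23.3).
- red_housing_tag (a point): centre of the outer face of the red tag end of that housing; same axes as the housing
- red_housing_foot (a point): centre of the end face of the foot end of the red housing; same axes as the housing
- blue_housing: grey box-shaped sensor housing, 110 x 44 x 44 mm, about 0.18 kg, a blue tag cap over one end (18 mm). It leans in a cradle, tag end up, long axis 45 deg from vertical towards own -x; own y runs across it. Origin: middle of its sloping underside. Own coordinates, mm: box centre (15.6, 0, 15.6), tag end centre (-23.3, 0, 54.4), foot end centre (54.4, 0, -23.3).
- cradle_a: small fixed white cradle, base 116 x 60 x 6 mm, that holds a housing leaning at 45 deg on a slope (28 mm wide, 84 mm long, narrower than the housing) against a foot stop; the housing's long sides are free. Origin: centre of the base's underside; slope rises to own -x.
- cradle_b: small fixed white cradle, base 116 x 60 x 6 mm, that holds a housing leaning at 45 deg on a slope (28 mm wide, 84 mm long, narrower than the housing) against a foot stop; the housing's long sides are free. Origin: centre of the base's underside; slope rises to own -x.
- cradle_c: small fixed white cradle, base 116 x 60 x 6 mm, that holds a housing leaning at 45 deg on a slope (28 mm wide, 84 mm long, narrower than the housing) against a foot stop; the housing's long sides are free. Origin: centre of the base's underside; slope rises to own -x.
- green_nest: pass nest: fixed aluminium plate 96 x 96 x 8 mm with four green rails, 40 mm long and 6 mm thick, leaning outward by 20 deg round a square pocket, 50 x 50 mm at its floor and 59 x 59 mm at the rail tops, 20 mm above the desk; corners open. Origin: centre of the plate's underside, z up, x and y square to the rails.
- green_nest_floor (a point): centre of the pocket floor of the green nest, 8 mm above the desk; z up
- red_nest: reject nest: fixed aluminium plate 96 x 96 x 8 mm with four red rails, 40 mm long and 6 mm thick, leaning outward by 20 deg round a square pocket, 50 x 50 mm at its floor and 59 x 59 mm at the rail tops, 20 mm above the desk; corners open. Origin: centre of the plate's underside, z up, x and y square to the rails.
- red_nest_floor (a point): centre of the pocket floor of the red nest, 8 mm above the desk; z up
- screwdriver: red screwdriver, 190 mm long; a bystander; origin at the centre of its underside
- tape: roll of tape lying flat, 100 mm across, 25 mm high; a bystander; origin at the centre of its underside
- rook: white printed chess rook, 74 mm across, 67 mm high; a bystander; origin at the centre of its underside
- glue: white glue stick with green cap, lying, 91 mm long; a bystander; origin at the centre of its underside

How it is judged:
By the outcome, as a careful person would: the job done as asked, in the order asked, and still so for the second after the job is handed in, with the robot touching nothing.
It also fails if it takes over 69 s, if anything falls off the work surface, if the arm or the gripper's body presses on something with over 40 N, if the wrist force passes 120 N, or if a joint passes its speed limit or range.

## Robot

A 6-joint arm with a two-finger parallel gripper is mounted at the origin on a cart in front of the work surface, level with it; the furniture and walls round the work are solid. World frame = base frame: x ahead of the robot, y to its left, z up, the work surface at z = 0. Lengths are in m, angles in degrees, forces in N, time in s.
With the tool pointing down it reaches from about 0.4 to 0.825 m from the base axis. Payload 7 kg.
Tool frame: the origin (TCP) lies between the finger pads; the fingertips stand 22 mm ahead of it and the grasp point (between the pads) lies 3 mm ahead of it; z points along the fingers, y is the line along which they close (so a half turn about z gives the same grasp; the last joint's range is limited). The gripper opens to 88 mm and grips with 3 to 60 N. Pads are 19 mm wide; open, the fingers measure 130 mm over their backs; the gripper's body (78 mm by 193 mm) begins 47 mm behind the grasp point.
Start: joints at [-54.139, 20.546, 0.682, 0, -70.136, -16.507], TCP at [0.224, -0.637, 0.249] pointing down, gripper open.
Joint ranges: [-176.03, 176.03], [-82.01, 121.73], [-58.28, 71.71], [-173.87, 95.51], [-174.79, -0.11], [-173.66, 173.66]. Speed limits (degrees/s): [136.94, 136.94, 172.46, 180, 180, 180].

## Interface

Orientations are given as [roll, pitch, yaw] about the fixed x, y, z axes, in that order (R = Rz(yaw) Ry(pitch) Rx(roll)).
In Python, from plant import r, vision gives the robot as it stands.
- The arm moves only by the shell command python3 -m pendant 'ROWS' [FORCE]. ROWS is JSON, a list that holds one entry, the list of rows, each a list of 7 numbers: the shift along the tool's x, y, z scaled (see below), then the turn, a rotation vector about the tool's x, y, z scaled (see below), then the opening, from -1 (shut) to 1 (fully open). In form: [[[x, y, z, wx, wy, wz, fingers], ...]]. A call has exactly 8 rows; each row shifts and turns the commanded pose from where the row before left it, along the tool's axes as they then stand; what a row does not reach is not made up. The controller multiplies each number of a shift by 20 mm and each number of a turn by 4 degrees. A row lasts 1/10 s, in which the tool goes at most 50 mm and 8.59 degrees, less where a joint would pass 70% of its speed; a pose out of reach is approached as far as the arm can. A call with a number of a shift or a turn outside -1 to 1 is refused whole. A call with a gripper value outside its range is refused whole. The fingers move at their own pace and stop on an object; FORCE is the grip in N (left out, the last holds). Time passes only in rows, so rows that do not move let the fingers close, or fill a call up. It gives the time, the measured TCP pose, the force, the opening and the grip force at its end, in the units of the state.
- r.get_state(): the state, without advancing time (a new reading comes with each control period).
- vision.capture(name): name is "scene" or "top" or "wrist"; returns a dict with "frame" (400x640x3 uint8, blue, green, red), "depth" (400x640 float32, m along the optical axis (not along the pixel's ray), 0 where there is no reading), "camera_matrix" (3x3 intrinsics, pixels), "extrinsics" (4x4, takes a point from world to camera coordinates); the wrist camera has in their place "hand_eye" (4x4, takes a point from camera to tool coordinates, whose origin is the TCP and whose axes are the flange's). Camera axes: x right, y up, looking along -z (the intrinsics and any distortion apply to the point x, -y, -z); pixel columns grow to the right and rows downward; lengths in m; the calibration is good to about 2 mm. A picture is of the moment at which its call begins: read the wrist's pose just before it.
- r.close_job(): hands the job in; it is judged then, once.
The state is a dict: "time_s": time; "joints": joint angles; "qd": joint speeds; "joint_torque": joint torques, N m; "tcp_pos": TCP position; "eef_rot": TCP orientation; "contact_force": force on the tool from outside, world axes, zero at the start; "moment": the same for the moment, N m; "gripper_width": finger opening in m; "gripper_force": force on a finger pad.
Only numpy, scipy, OpenCV 4.12 (cv2) and the standard library are available. Lean on these libraries where they do the work, as an engineer would, in place of code of your own. Each camera call takes 0.05 s, during which the arm holds its last target. There are 200 camera calls.

## Working session

There is one attempt and no reset: what is moved stays moved. The work goes in short steps, Python scripts to look and compute and a shell command to move; the robot and the scene stay as the last step left them, time stands still between calls to the robot, and variables do not carry over. Pictures are saved under pics/ and viewed, at most 10 in all, crops included, and the job is handed in when it is done.

```bash
ls; mkdir -p pics; python3 - <<'E'
from plant import r, vision
import cv2,numpy as np
s=r.get_state();print(s)
for n in("scene","top"):
    c=vision.capture(n);cv2.imwrite(f"pics/{n}0.png",c["frame"]);np.savez(f"{n}0.npz",**c)
    print(n,c["camera_matrix"],c["extrinsics"],[k for k in c])
E
```

```text
pics
{'time_s': 0.0, 'joints': array([-5.41399094e+01,  2.05916864e+01,  6.34553414e-01, -2.29863611e-02,
       -7.01359482e+01, -1.65055941e+01]), 'qd': array([ 0.02687629, -0.15519195, -0.0594849 , -0.05063091, -0.07196997,
        0.00129219]), 'joint_torque': array([ 2.95079924e-03, -5.82727003e+01,  2.93050271e+01,  6.99695706e+00,
        6.76034237e-03, -1.33993481e-04]), 'tcp_pos': array([ 0.22353097, -0.63643089,  0.24761673]), 'eef_rot': array([ 1.79904615e+02, -5.72997675e-03, -1.60653327e+02]), 'contact_force': array([ 0.17370791,  0.14554397, -0.17992245]), 'moment': array([ 0.03598671,  0.05619263, -0.00862923]), 'gripper_force': 0.0, 'gripper_width': 0.08761378104258745}
scene [[487.95176368   0.         312.77016368]
 [  0.         487.95176368 194.68650085]
 [  0.           0.           1.        ]] [[-0.58645148 -0.80996526 -0.00556166  0.31087254]
 [ 0.38763771 -0.28668301  0.87609923 -0.29363062]
 [-0.71120438  0.51163378  0.48209876 -1.06946377]
 [ 0.          0.          0.          1.        ]] ['frame', 'depth', 'camera_matrix', 'extrinsics']
top [[406.55112062   0.         316.91965971]
 [  0.         406.55112062 204.55323675]
 [  0.           0.           1.        ]] [[ 0.00703987 -0.99992214  0.01030295  0.01878032]
 [ 0.98740511  0.00857952  0.15797957 -0.5024882 ]
 [-0.15805566  0.00906103  0.98738863 -1.16744737]
 [ 0.          0.          0.          1.        ]] ['frame', 'depth', 'camera_matrix', 'extrinsics']
```

View pics/top0.png

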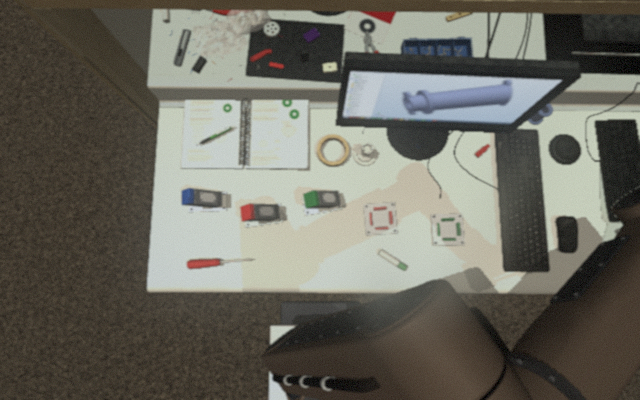

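View pics/scene0.png

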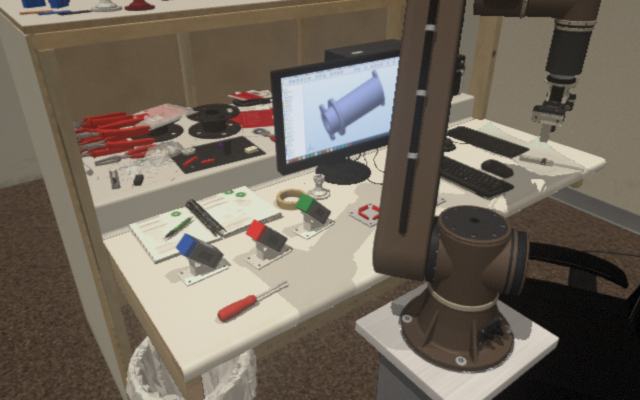

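The top view shows the blue, red and green housings at about (205,198), (262,212) and (322,199), with their tags towards image left (+y). The red nest is at (381,218) and the green nest at (448,229). The scene view agrees on the housings and red nest, though the arm partly blocks the nests there. Next I'll measure them from colour masks.

```bash
cat > h.py <<'E'
import numpy as np,cv2
F=np.diag([1,-1,-1.])
def pts(c,mask=None,T=None):
    K=c["camera_matrix"];d=c["depth"]
    if mask is None: mask=np.ones(d.shape,bool)
    v,u=np.nonzero(mask&(d>0));z=d[v,u]
    p=np.c_[(u-K[0,2])/K[0,0]*z,-(v-K[1,2])/K[1,1]*z,-z]
    T=np.linalg.inv(c["extrinsics"]) if T is None else T
    return p@T[:3,:3].T+T[:3,3],u,v
def plane(c,uv,h,T=None):
    K=c["camera_matrix"];uv=np.atleast_2d(uv).astype(float)
    d=np.c_[(uv[:,0]-K[0,2])/K[0,0],-(uv[:,1]-K[1,2])/K[1,1],-np.ones(len(uv))]
    T=np.linalg.inv(c["extrinsics"]) if T is None else T
    d=d@T[:3,:3].T;o=T[:3,3]
    return o+d*((h-o[2])/d[:,2])[:,None]
def masks(f):
    h=cv2.cvtColor(f,cv2.COLOR_BGR2HSV);H,S,V=[h[...,i].astype(int) for i in range(3)]
    return dict(red=((H<8)|(H>172))&(S>110)&(V>60),green=(H>45)&(H<90)&(S>70)&(V>40),blue=(H>100)&(H<130)&(S>110)&(V>40))
E
python3 - <<'E'
from h import *
for n in("top","scene"):
    c=dict(np.load(n+"0.npz"));
    for k,m in masks(c["frame"]).items():
        nn,L,st,ce=cv2.connectedComponentsWithStats(m.astype(np.uint8),connectivity=8)
        for i in range(1,nn):
            if st[i,4]>=12:
                P,_,_=pts(c,L==i)
                if len(P) and -.5<np.median(P[:,1])<.6 and np.median(P[:,0])<.8: print(n,k,st[i],np.round(ce[i]),np.round(np.median(P,0),3),np.round(P.min(0),3),np.round(P.max(0),3))
E
```

```text
top red [476 145  13  11  54] [482. 150.] [ 0.683 -0.491  0.009] [ 0.668 -0.514  0.002] [ 0.701 -0.473  0.014]
top red [241 204  13  17 181] [247. 212.] [0.468 0.217 0.109] [0.447 0.201 0.09 ] [0.491 0.238 0.121]
top red [188 260  32   8 206] [202. 263.] [0.328 0.358 0.025] [0.316 0.31  0.017] [0.337 0.399 0.034]
top green [290 110   8   8  36] [294. 114.] [0.791 0.098 0.018] [0.782 0.087 0.013] [0.808 0.109 0.022]
top green [210 135   8   4  17] [213. 136.] [0.715 0.343 0.023] [0.709 0.332 0.02 ] [0.72  0.353 0.03 ]
top green [304 191  15  16 176] [311. 199.] [0.507 0.04  0.109] [0.487 0.02  0.091] [0.529 0.06  0.121]
top blue [183 189  10  15 121] [187. 196.] [0.511 0.385 0.112] [0.492 0.372 0.096] [0.53  0.403 0.121]
scene red [358 205  10  14  66] [363. 211.] [ 0.492 -0.15   0.018] [ 0.443 -0.186  0.01 ] [ 0.5   -0.131  0.024]
scene red [372 205   8   7  36] [376. 208.] [ 0.47  -0.195  0.016] [ 0.122 -0.201  0.009] [0.487 0.135 0.293]
scene red [373 215   6   4  15] [376. 216.] [ 0.434 -0.157  0.018] [ 0.121 -0.171  0.009] [0.437 0.137 0.281]
scene red [246 220  21  21 272] [256. 230.] [0.461 0.225 0.102] [0.443 0.199 0.08 ] [0.493 0.245 0.12 ]
scene red [218 296  38  25 411] [236. 308.] [0.32  0.369 0.024] [0.308 0.312 0.008] [0.334 0.407 0.032]
scene green [237 193   8   4  22] [241. 194.] [0.793 0.099 0.018] [0.778 0.086 0.015] [0.805 0.109 0.021]
scene green [296 194  19  19 221] [305. 203.] [0.5   0.047 0.103] [0.484 0.024 0.083] [0.531 0.065 0.119]
scene green [174 219  16  12  51] [181. 225.] [0.721 0.331 0.025] [0.703 0.296 0.019] [0.742 0.357 0.028]
scene blue [177 234  18  21 196] [185. 244.] [0.507 0.397 0.105] [0.488 0.378 0.087] [0.532 0.413 0.121]
```

```bash
cat > calc.py <<'E'
import sys,numpy as np
from scipy.spatial.transform import Rotation as R
from plant import r
# usage: calc.py x y z roll pitch yaw n  -> the constant row which, n times, reaches the pose
def rel(p0,R0,p1,R1,n):
    w=(R0.inv()*R1).as_rotvec(); S=R.from_rotvec(w/n)
    A=sum((S**k).as_matrix() for k in range(n))
    return np.r_[np.linalg.solve(A,R0.inv().apply(p1-p0))/.02,np.degrees(w/n)/4]
if __name__=="__main__":
    a=list(map(float,sys.argv[1:7]));n=int(sys.argv[7]);s=r.get_state()
    R0=R.from_euler("xyz",s["eef_rot"],degrees=True)
    print(n,np.round(rel(s["tcp_pos"],R0,np.array(a[:3]),R.from_euler("xyz",a[3:],degrees=True),n),2), s["time_s"])
E
python3 calc.py .42 -.2 .33 180 0 -90 24; python3 calc.py .42 -.2 .33 180 0 -90 32;python3 -c "
from plant import vision;c=vision.capture('wrist');print(c['camera_matrix'],c['hand_eye'])"
```

```text
24 [-1.04  0.23 -0.17  0.    0.   -0.74] 0.1
32 [-0.78  0.17 -0.13  0.    0.   -0.55] 0.1
[[354.6900725    0.         316.79101914]
 [  0.         354.6900725  201.53019492]
 [  0.           0.           1.        ]] [[ 9.06687725e-04  9.55998933e-01  2.93368741e-01  7.98911043e-02]
 [ 9.99999553e-01 -9.45881807e-04 -8.26714133e-06 -1.16689187e-03]
 [ 2.69588777e-04  2.93368618e-01 -9.55999363e-01 -1.36579060e-01]
 [ 0.00000000e+00  0.00000000e+00  0.00000000e+00  1.00000000e+00]]
```

```bash
M='[[[-1,0.22,-0.17,0,0,-0.72,1],[-1,0.22,-0.17,0,0,-0.72,1],[-1,0.22,-0.17,0,0,-0.72,1],[-1,0.22,-0.17,0,0,-0.72,1],[-1,0.22,-0.17,0,0,-0.72,1],[-1,0.22,-0.17,0,0,-0.72,1],[-1,0.22,-0.17,0,0,-0.72,1],[-1,0.22,-0.17,0,0,-0.72,1]]]'
python3 -m pendant '[[[-1,0.22,-0.17,0,0,-0.72,1],[-1,0.22,-0.17,0,0,-0.72,1],[-1,0.22,-0.17,0,0,-0.72,1],[-1,0.22,-0.17,0,0,-0.72,1],[-1,0.22,-0.17,0,0,-0.72,1],[-1,0.22,-0.17,0,0,-0.72,1],[-1,0.22,-0.17,0,0,-0.72,1],[-1,0.22,-0.17,0,0,-0.72,1]]]'
python3 -m pendant '[[[-1,0.22,-0.17,0,0,-0.72,1],[-1,0.22,-0.17,0,0,-0.72,1],[-1,0.22,-0.17,0,0,-0.72,1],[-1,0.22,-0.17,0,0,-0.72,1],[-1,0.22,-0.17,0,0,-0.72,1],[-1,0.22,-0.17,0,0,-0.72,1],[-1,0.22,-0.17,0,0,-0.72,1],[-1,0.22,-0.17,0,0,-0.72,1]]]'
python3 -m pendant '[[[-1,0.22,-0.17,0,0,-0.72,1],[-1,0.22,-0.17,0,0,-0.72,1],[-1,0.22,-0.17,0,0,-0.72,1],[-1,0.22,-0.17,0,0,-0.72,1],[-1,0.22,-0.17,0,0,-0.72,1],[-1,0.22,-0.17,0,0,-0.72,1],[-1,0.22,-0.17,0,0,-0.72,1],[-1,0.22,-0.17,0,0,-0.72,1]]]'
cat >> h.py <<'E'
def wrist(name):
    from plant import r,vision
    from scipy.spatial.transform import Rotation as R
    s=r.get_state();c=vision.capture("wrist")
    T=np.eye(4);T[:3,:3]=R.from_euler("xyz",s["eef_rot"],degrees=True).as_matrix();T[:3,3]=s["tcp_pos"]
    c["extrinsics"]=np.linalg.inv(T@c["hand_eye"]);np.savez(name+".npz",**c);cv2.imwrite(f"pics/{name}.png",c["frame"]);return c
def comps(c,amin=60):
    for k,m in masks(c["frame"]).items():
        nn,L,st,ce=cv2.connectedComponentsWithStats(m.astype(np.uint8),connectivity=8)
        for i in range(1,nn):
            if st[i,4]>=amin:
                P,_,_=pts(c,L==i)
                if len(P): print(k,st[i],np.round(np.median(P,0),4),np.round(P.min(0),3),np.round(P.max(0),3))
E
python3 - <<'E'
from h import *
comps(wrist("w1"))
E
```

```text
time_s: 0.95
tcp_pos: [0.3454, -0.5275, 0.2755]
eef_rot: [180.0, 0.0, -137.5]
contact_force: [0.5, 0.7, 0.3]
gripper_width: 0.0875
gripper_force: 0.0
time_s: 1.75
tcp_pos: [0.4141, -0.38, 0.3028]
eef_rot: [180.0, 0.0, -114.4]
contact_force: [-0.5, 0.9, 1.4]
gripper_width: 0.0875
gripper_force: 0.0
time_s: 2.55
tcp_pos: [0.4196, -0.2174, 0.3301]
eef_rot: [180.0, 0.0, -91.4]
contact_force: [-0.4, 0.2, 0.1]
gripper_width: 0.0876
gripper_force: 0.0
red [265 169  30   7 141] [ 0.4673 -0.2017  0.0193] [ 0.449 -0.205  0.014] [ 0.487 -0.197  0.022]
red [301 178   8  30 153] [ 0.436  -0.1745  0.0191] [ 0.432 -0.192  0.012] [ 0.441 -0.154  0.022]
red [255 182  11  30 197] [ 0.4955 -0.1693  0.0181] [ 0.491 -0.188  0.009] [ 0.501 -0.149  0.022]
red [  5 190   8  10  65] [ 0.7464 -0.2029  0.1054] [ 0.745 -0.208  0.101] [ 0.748 -0.198  0.111]
red [271 211  29  10 227] [ 0.464  -0.1418  0.0176] [ 0.445 -0.146  0.008] [ 0.483 -0.136  0.022]
green [323   4   8  39 264] [ 0.4044 -0.3747  0.0189] [ 0.401 -0.393  0.011] [ 0.409 -0.355  0.022]
green [271   7  10  38 288] [ 0.4636 -0.373   0.0182] [ 0.46  -0.392  0.008] [ 0.468 -0.353  0.022]
green [286  49  34   8 225] [ 0.4339 -0.3436  0.0191] [ 0.414 -0.348  0.009] [ 0.453 -0.34   0.022]
green [381 135  22  23 278] [ 0.3255 -0.2318  0.0191] [ 0.311 -0.245  0.013] [ 0.338 -0.218  0.023]
green [  7 203  11  13 103] [ 0.7468 -0.187   0.1058] [ 0.745 -0.194  0.1  ] [ 0.748 -0.18   0.111]
green [ 15 231  10  13  96] [ 0.748  -0.1545  0.1054] [ 0.746 -0.161  0.099] [ 0.75  -0.147  0.111]
green [232 362  41   7 211] [0.4998 0.0213 0.1083] [0.485 0.016 0.083] [0.53  0.046 0.113]
```

View pics/w1.png

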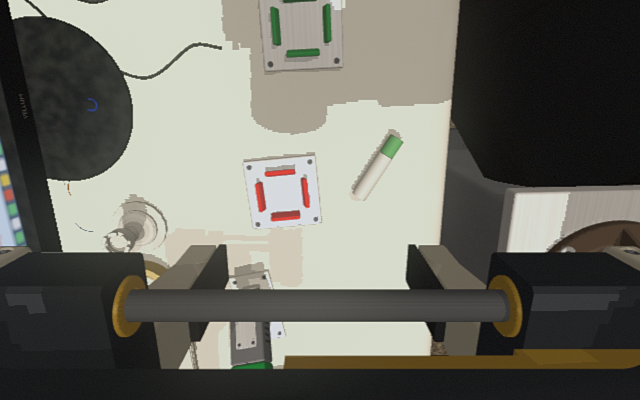

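The wrist view shows the red nest centred at about (283,191), the green nest at about (303,25), and the green housing at (250,320), half hidden by the gripper. Rail heights come out at 17–19 mm, as they should. Next: housing poses from the top cloud and nest yaw from the rails.

```bash
cat >> h.py <<'E'
def housing(c,cx,cy,rad=.1,show=True):
    """upper sloping face: points of normal (+x,+z)own; returns yaw & centre estimates"""
    P,u,v=pts(c); m=(np.hypot(P[:,0]-cx,P[:,1]-cy)<rad)&(P[:,2]>.05)&(P[:,2]<.13); P=P[m]
    best=None;rng=np.random.default_rng(0)
    for _ in range(400):
        a,b,d=P[rng.choice(len(P),3,False)];n=np.cross(b-a,d-a);l=np.linalg.norm(n)
        if l<1e-5: continue
        n/=l;n*=np.sign(n[2])
        if not .55<n[2]<.85 or n[1]>0: continue
        k=np.abs((P-a)@n)<.003
        if best is None or k.sum()>best.sum(): best=k
    Q=P[best];o=Q.mean(0);n=np.linalg.svd(Q-o,full_matrices=False)[2][2];n*=np.sign(n[2])
    yaw=np.arctan2(n[1],n[0]);ey=np.array([-np.sin(yaw),np.cos(yaw),0]);ax=np.cross(n,ey)  # ax: foot-or-tag
    ax*=np.sign(ax[2])
    uv=np.c_[Q@ax,Q@ey]
    rc=cv2.minAreaRect(((uv-uv.mean(0))*1000).astype(np.float32))
    lo,hi=np.percentile(uv,[1,99],axis=0)
    cen=o+ax*((lo+hi)/2-[o@ax,o@ey])[0]+ey*((lo+hi)/2-[o@ax,o@ey])[1]
    print("n",len(Q),"yaw",np.degrees(yaw),"tilt",np.degrees(np.arccos(n[2])),"rect",rc[1:],"ext",hi-lo,"face centre",np.round(cen,4),"box centre",np.round(cen-n*.022,4))
E
python3 - <<'E'
from h import *
t=dict(np.load("top0.npz"));s=dict(np.load("scene0.npz"));w=dict(np.load("w1.npz"))
for nm,(x,y) in dict(green=(.505,.0),red=(.465,.175)).items():
    for c in(t,s):
        print(nm);housing(c,x,y,.075)
for nm,c0 in dict(red=(.466,-.172),green=(.434,-.374)).items():
    for c in (t,w):
        m=masks(c["frame"])[nm];P,_,_=pts(c,m);k=(np.abs(P[:,:2]-c0)<.055).all(1)&(P[:,2]>.014)&(P[:,2]<.03);Q=P[k,:2]
        # plate
        print(nm,"nest",len(Q),Q.mean(0),cv2.minAreaRect((Q*1000).astype(np.float32)))
        m2=(cv2.cvtColor(c["frame"],cv2.COLOR_BGR2GRAY)>0);P,_,_=pts(c);k=(np.abs(P[:,:2]-c0)<.08).all(1)&(P[:,2]>.005)&(P[:,2]<.03)
        print("  plate",cv2.minAreaRect((P[k,:2]*1000).astype(np.float32)))
E
```

```text
green
n 331 yaw -79.53000272655693 tilt 44.53810766964261 rect ((99.4729232788086, 43.903167724609375), 0.8048251867294312) ext [0.09648086 0.04325434] face centre [ 5.162e-01 -4.000e-04  8.490e-02] box centre [0.5134 0.0148 0.0692]
green
n 100 yaw -150.87671944471424 tilt 54.7005683103769 rect ((48.368370056152344, 96.56987762451172), 60.03306198120117) ext [0.08021551 0.07818237] face centre [0.5007 0.0185 0.0863] box centre [0.5164 0.0272 0.0736]
red
n 370 yaw -82.1133265006589 tilt 44.69671216996794 rect ((41.60495376586914, 99.76074981689453), 89.1999282836914) ext [0.09643399 0.04130337] face centre [0.4755 0.1785 0.0846] box centre [0.4734 0.1938 0.069 ]
red
n 122 yaw -150.64611381208692 tilt 45.88675713911449 rect ((58.78349304199219, 103.58984375), 59.60898208618164) ext [0.08762951 0.0819353 ] face centre [0.4653 0.2001 0.0834] box centre [0.4791 0.2079 0.0681]
red nest 2 [ 0.47748349 -0.19843441] ((477.48345947265625, -198.43441772460938), (3.522822141647339, 0.0), 169.42984008789062)
  plate ((463.30084228515625, -168.67918395996094), (159.3793182373047, 146.44314575195312), 83.83787536621094)
red nest 602 [ 0.46608082 -0.16983376] ((466.27178955078125, -170.5207977294922), (67.62210083007812, 68.20368957519531), 5.4577765464782715)
  plate ((466.86163330078125, -170.13275146484375), (96.02706146240234, 96.38780975341797), 4.141844749450684)
green nest 14 [ 0.45671664 -0.3820586 ] ((454.7869873046875, -385.22735595703125), (54.09881591796875, 15.496817588806152), 51.98390197753906)
  plate ((433.73907470703125, -372.5035705566406), (158.64442443847656, 155.4214324951172), 1.0039758682250977)
green nest 655 [ 0.43343296 -0.36453466] ((434.0210266113281, -366.2398681640625), (67.53943634033203, 52.78901290893555), 1.4769704341888428)
  plate ((434.46435546875, -364.54168701171875), (96.00574493408203, 77.29129791259766), 1.3487660884857178)
```

```bash
python3 calc.py .5 -.06 .29 180 0 -80 8
```

```text
8 [-0.94 -0.57  0.26 -0.    0.   -0.35] 2.6
```

```bash
python3 -m pendant '[[[-0.94,-0.57,0.26,0,0,-0.35,1],[-0.94,-0.57,0.26,0,0,-0.35,1],[-0.94,-0.57,0.26,0,0,-0.35,1],[-0.94,-0.57,0.26,0,0,-0.35,1],[-0.94,-0.57,0.26,0,0,-0.35,1],[-0.94,-0.57,0.26,0,0,-0.35,1],[-0.94,-0.57,0.26,0,0,-0.35,1],[-0.94,-0.57,0.26,0,0,-0.35,1]]]'
sed -i 's/>.05)&(P/>.03)\&(P/; s/n\[1\]>0/n[1]>-.5/' h.py
python3 - <<'E'
from h import *
c=wrist("w2");comps(c,150)
for x in (.5,.515):housing(c,x,.0,.085)
E
```

```text
time_s: 3.4
tcp_pos: [0.5021, -0.0622, 0.2882]
eef_rot: [180.0, 0.0, -80.3]
contact_force: [0.2, -0.4, -0.1]
gripper_width: 0.0876
gripper_force: 0.0
red [351  38  38  14 374] [ 0.469  -0.1993  0.0184] [ 0.45  -0.205  0.008] [ 0.488 -0.194  0.022]
red [333  51  11  40 285] [ 0.4968 -0.168   0.0189] [ 0.491 -0.188  0.007] [ 0.501 -0.148  0.022]
red [386  58  14  38 357] [ 0.4378 -0.1726  0.0183] [ 0.43  -0.192  0.009] [ 0.443 -0.153  0.022]
red [345  97  35  11 297] [ 0.465  -0.1405  0.0187] [ 0.445 -0.146  0.008] [ 0.484 -0.135  0.022]
green [ 34  17  11  19 176] [ 0.7481 -0.1549  0.1057] [ 0.747 -0.162  0.1  ] [ 0.75  -0.148  0.112]
green [493  24  31  29 461] [ 0.3263 -0.2313  0.0191] [ 0.312 -0.245  0.01 ] [ 0.339 -0.217  0.023]
green [ 35  38  10  18 158] [ 0.7486 -0.1385  0.1058] [ 0.747 -0.145  0.1  ] [ 0.751 -0.132  0.112]
green [ 53 239  26  14 237] [0.7938 0.0898 0.018 ] [ 0.571 -0.091  0.016] [0.809 0.102 0.339]
green [ 271  262   44   28 1152] [0.5096 0.0287 0.1125] [ 0.485 -0.095  0.091] [0.532 0.059 0.346]
n 4039 yaw -79.7375207032963 tilt 44.64523682369341 rect ((108.80054473876953, 43.258663177490234), 0.14155139029026031) ext [0.10627391 0.04242433] face centre [ 0.5167 -0.006   0.0815] box centre [0.5139 0.0092 0.0658]
n 4039 yaw -79.7375207032963 tilt 44.64523682369341 rect ((108.80054473876953, 43.258663177490234), 0.14155139029026031) ext [0.10627391 0.04242433] face centre [ 0.5167 -0.006   0.0815] box centre [0.5139 0.0092 0.0658]
```

View pics/w2.png

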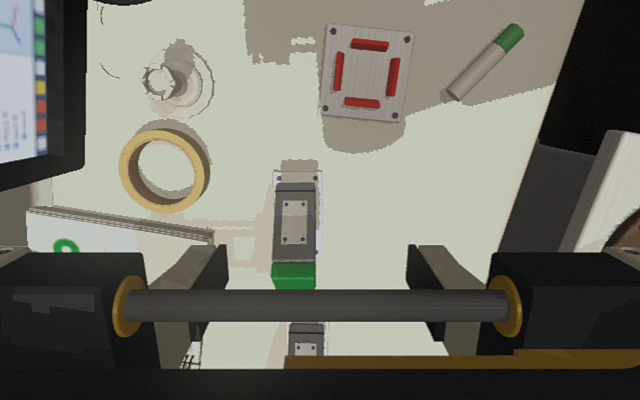

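The wrist view shows the green housing at about (295,235), with its tag at (293,275). The fitted face is 109 x 43 mm at 44.6°, matching the sizes given.

```bash
python3 calc.py .4985 .094 .152 180 -45 -79.7 16
```

```text
16 [-0.61 -0.07  0.23  0.    0.7  -0.01] 3.45
```

```bash
python3 -m pendant '[[[-0.61,-0.07,0.23,0,0.7,-0.01,1],[-0.61,-0.07,0.23,0,0.7,-0.01,1],[-0.61,-0.07,0.23,0,0.7,-0.01,1],[-0.61,-0.07,0.23,0,0.7,-0.01,1],[-0.61,-0.07,0.23,0,0.7,-0.01,1],[-0.61,-0.07,0.23,0,0.7,-0.01,1],[-0.61,-0.07,0.23,0,0.7,-0.01,1],[-0.61,-0.07,0.23,0,0.7,-0.01,1]]]'
python3 -m pendant '[[[-0.61,-0.07,0.23,0,0.7,-0.01,1],[-0.61,-0.07,0.23,0,0.7,-0.01,1],[-0.61,-0.07,0.23,0,0.7,-0.01,1],[-0.61,-0.07,0.23,0,0.7,-0.01,1],[-0.61,-0.07,0.23,0,0.7,-0.01,1],[-0.61,-0.07,0.23,0,0.7,-0.01,1],[-0.61,-0.07,0.23,0,0.7,-0.01,1],[-0.61,-0.07,0.23,0,0.7,-0.01,1]]]'
python3 -c "
from plant import r;print(r.get_state()['joints'].round(1))"
python3 calc.py .5111 .0245 .0814 180 -45 -79.7 8
```

```text
time_s: 4.25
tcp_pos: [0.4977, 0.0273, 0.2359]
eef_rot: [180.0, -22.5, -80.0]
contact_force: [0.4, -1.0, -0.2]
gripper_width: 0.0877
gripper_force: 0.0
time_s: 5.05
tcp_pos: [0.4977, 0.0908, 0.153]
eef_rot: [179.7, -44.9, -79.5]
contact_force: [0.5, -0.1, 0.4]
gripper_width: 0.0877
gripper_force: 0.0
[ 53.   21.8 -39.   34.  -67.5 -66.9]
8 [-0.02 -0.01  0.62  0.01  0.    0.  ] 5.05
```

```bash
python3 -m pendant '[[[-0.02,-0.01,0.71,0.01,0,0,1],[-0.02,-0.01,0.71,0.01,0,0,1],[-0.02,-0.01,0.71,0.01,0,0,1],[-0.02,-0.01,0.71,0.01,0,0,1],[-0.02,-0.01,0.71,0.01,0,0,1],[-0.02,-0.01,0.71,0.01,0,0,1],[-0.02,-0.01,0.7,0.01,0,0,1],[0,0,0,0,0,0,1]]]'
python3 calc.py .5111 .0245 .0814 180 -45 -79.7 8
```

```text
time_s: 5.85
tcp_pos: [0.5102, 0.0222, 0.0802]
eef_rot: [179.8, -44.9, -79.5]
contact_force: [0.2, -0.3, 0.4]
gripper_width: 0.0878
gripper_force: 0.0
8 [-0.   -0.01 -0.01  0.    0.    0.  ] 5.85
```

```bash
python3 -m pendant '[[[0,0,0,0,0,0,-0.1],[0,0,0,0,0,0,-0.1],[0,0,0,0,0,0,-0.1],[0,0,0,0,0,0,-0.1],[0,0,0,0,0,0,-0.1],[0,0,0,0,0,0,-0.1],[0,0,0,0,0,0,-0.1],[0,0,0,0,0,0,-0.1]]]' 30
```

```text
time_s: 6.65
tcp_pos: [0.5111, 0.0241, 0.0811]
eef_rot: [180.0, -44.8, -79.5]
contact_force: [-1.7, 2.4, 2.2]
gripper_width: 0.0439
gripper_force: 30.0
```

```bash
python3 -m pendant '[[[0.2,0,-0.2,0,0,0,-0.1],[0.4,0,-0.4,0,0,0,-0.1],[0.7,0,-0.7,0,0,0,-0.1],[0.7,0,-0.7,0,0,0,-0.1],[0.7,0,-0.7,0,0,0,-0.1],[0.7,0,-0.7,0,0,0,-0.1],[0.7,0,-0.7,0,0,0,-0.1],[0.5,0,-0.5,0,0,0,-0.1]]]'
python3 calc.py .4343 -.374 .17 180 0 -88.6 24
```

```text
time_s: 7.45
tcp_pos: [0.511, 0.0235, 0.2128]
eef_rot: [-180.0, -44.7, -79.6]
contact_force: [0.2, -0.0, -2.6]
gripper_width: 0.0436
gripper_force: 30.0
24 [ 0.73  0.25  0.41 -0.04 -0.46  0.09] 7.45
```

```bash
python3 -m pendant '[[[0.73,0.25,0.41,-0.04,-0.46,0.09,-0.1],[0.73,0.25,0.41,-0.04,-0.46,0.09,-0.1],[0.73,0.25,0.41,-0.04,-0.46,0.09,-0.1],[0.73,0.25,0.41,-0.04,-0.46,0.09,-0.1],[0.73,0.25,0.41,-0.04,-0.46,0.09,-0.1],[0.73,0.25,0.41,-0.04,-0.46,0.09,-0.1],[0.73,0.25,0.41,-0.04,-0.46,0.09,-0.1],[0.73,0.25,0.41,-0.04,-0.46,0.09,-0.1]]]'
python3 -m pendant '[[[0.73,0.25,0.41,-0.04,-0.46,0.09,-0.1],[0.73,0.25,0.41,-0.04,-0.46,0.09,-0.1],[0.73,0.25,0.41,-0.04,-0.46,0.09,-0.1],[0.73,0.25,0.41,-0.04,-0.46,0.09,-0.1],[0.73,0.25,0.41,-0.04,-0.46,0.09,-0.1],[0.73,0.25,0.41,-0.04,-0.46,0.09,-0.1],[0.73,0.25,0.41,-0.04,-0.46,0.09,-0.1],[0.73,0.25,0.41,-0.04,-0.46,0.09,-0.1]]]'
python3 -m pendant '[[[0.73,0.25,0.41,-0.04,-0.46,0.09,-0.1],[0.73,0.25,0.41,-0.04,-0.46,0.09,-0.1],[0.73,0.25,0.41,-0.04,-0.46,0.09,-0.1],[0.73,0.25,0.41,-0.04,-0.46,0.09,-0.1],[0.73,0.25,0.41,-0.04,-0.46,0.09,-0.1],[0.73,0.25,0.41,-0.04,-0.46,0.09,-0.1],[0.73,0.25,0.41,-0.04,-0.46,0.09,-0.1],[0.73,0.25,0.41,-0.04,-0.46,0.09,-0.1]]]'
python3 - <<'E'
from h import *
from plant import vision
c=wrist("w3");c=vision.capture("top");cv2.imwrite("pics/t3.png",cv2.resize(c["frame"][120:300,330:560],None,fx=3,fy=3));np.savez("t3.npz",**c)
E
python3 calc.py .4343 -.374 .12 180 0 -88.6 8
```

```text
time_s: 8.25
tcp_pos: [0.4918, -0.1141, 0.2322]
eef_rot: [-179.2, -30.0, -83.0]
contact_force: [1.1, 0.4, -1.6]
gripper_width: 0.0439
gripper_force: 30.0
time_s: 9.05
tcp_pos: [0.4659, -0.2501, 0.2181]
eef_rot: [-179.4, -15.2, -85.9]
contact_force: [0.0, -0.8, -2.0]
gripper_width: 0.0437
gripper_force: 30.0
time_s: 9.85
tcp_pos: [0.4328, -0.3767, 0.1709]
eef_rot: [179.7, -0.4, -88.8]
contact_force: [0.8, 0.3, -2.6]
gripper_width: 0.0439
gripper_force: 30.0
8 [-0.02 -0.02  0.31  0.01 -0.01 -0.01] 9.95
```

View pics/w3.png

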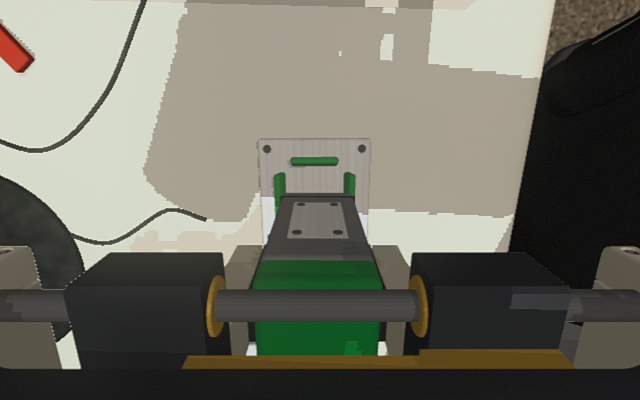

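The wrist view shows the housing upright in the grip, its foot edge near (315,195), over the green nest with visible rails at (315,160), (280,185) and (350,183). Next I'll measure the nest and the housing's front face.

```bash
python3 - <<'E'
from h import *
c=dict(np.load("w3.npz"));P,u,v=pts(c)
k=(np.abs(P[:,:2]-[.434,-.374])<.07).all(1)&(P[:,2]>.005)&(P[:,2]<.025);Q=P[k]
pl=Q[(Q[:,2]<.0105)];print("plate z",np.median(pl[:,2]),"x",np.percentile(pl[:,0],[.5,99.5]),"ymin",np.percentile(pl[:,1],.5),cv2.minAreaRect((pl[:,:2]*1000).astype(np.float32)))
m=masks(c["frame"])["green"];Pg,ug,vg=pts(c,m);k=(Pg[:,2]<.025)&(Pg[:,2]>.018)
for lo,hi in((270,288),(289,342),(343,358)):
    q=Pg[k&(ug>=lo)&(ug<=hi)];print("rail top",np.median(q,0).round(4),q.min(0).round(4),q.max(0).round(4))
k=(np.abs(P[:,0]-.433)<.03)&(P[:,1]>-.42)&(P[:,1]<-.385)&(P[:,2]>.085)&(P[:,2]<.175);f=P[k]
A=np.c_[f[:,0],f[:,2],np.ones(len(f))];s=np.linalg.lstsq(A,f[:,1],rcond=None)[0]
print("face y=%.3f x + %.3f z+c"%tuple(s[:2]),"y",np.median(f[:,1]),"x",np.percentile(f[:,0],[1,99]),"zmin",np.percentile(f[:,2],1),len(f))
E
```

```text
plate z 0.00834171461167324 x [0.38682605 0.48240295] ymin -0.4223285623742147 ((434.43408203125, -375.0301818847656), (96.16507720947266, 94.40380859375), 1.6362262964248657)
rail top [ 0.4657 -0.3807  0.0195] [ 0.4631 -0.3934  0.018 ] [ 0.4682 -0.361   0.0213]
rail top [ 0.4355 -0.4057  0.0194] [ 0.4161 -0.4087  0.018 ] [ 0.454  -0.4021  0.0217]
rail top [ 0.4036 -0.3857  0.0193] [ 0.4005 -0.3947  0.018 ] [ 0.4067 -0.3764  0.0214]
face y=0.015 x + 0.059 z+c y -0.39909552798855386 x [0.40396564 0.46210448] zmin 0.0993589280201102 5066
```

```bash
python3 - <<'E'
from h import *
c=dict(np.load("w3.npz"));P,u,v=pts(c)
k=(np.abs(P[:,0]-.433)<.019)&(P[:,1]>-.42)&(P[:,1]<-.385)&(P[:,2]>.09)&(P[:,2]<.165);f=P[k]
for _ in range(3):
    A=np.c_[f[:,0]-.433,f[:,2]-.13,np.ones(len(f))];s=np.linalg.lstsq(A,f[:,1],rcond=None)[0];f=f[np.abs(A@s-f[:,1])<.0015]
print(s,len(f),f[:,2].min(),f[:,2].max())
k=(P[:,1]>-.41)&(P[:,1]<-.385)&(P[:,2]>.097)&(P[:,2]<.108)&(np.abs(P[:,0]-.433)<.05);print(np.percentile(P[k,0],[1,50,99]),k.sum())
E
```

```text
[ 0.0182501   0.00712316 -0.39935964] 3078 0.09734517083575456 0.16499879781986945
[0.41105081 0.4328979  0.45529924] 352
```

```bash
python3 -c "
from plant import r;s=r.get_state();print(s['tcp_pos'],s['eef_rot'],s['contact_force'])"; python3 calc.py .434 -.3737 .1 180 -0.2 -88.5 1
```

```text
[ 0.4321062  -0.37765632  0.1697594 ] [179.61076708  -0.40813994 -88.91596503] [-1.09255257 -0.16220718 -2.73135362]
1 [-0.22 -0.12  3.49  0.1  -0.05 -0.1 ] 9.95
```

```bash
python3 -m pendant '[[[-0.2,-0.1,0.2,0.1,-0.05,-0.1,-0.1],[0,0,0.5,0,0,0,-0.1],[0,0,0.6,0,0,0,-0.1],[0,0,0.6,0,0,0,-0.1],[0,0,0.6,0,0,0,-0.1],[0,0,0.5,0,0,0,-0.1],[0,0,0.3,0,0,0,-0.1],[0,0,0,0,0,0,-0.1]]]'
python3 -c "
from plant import r;s=r.get_state();print(s['tcp_pos'],s['eef_rot'],s['contact_force'])"
```

```text
time_s: 10.75
tcp_pos: [0.435, -0.3727, 0.1038]
eef_rot: [-180.0, -0.3, -88.4]
contact_force: [-0.5, 0.1, -2.3]
gripper_width: 0.0437
gripper_force: 30.0
[ 0.43504616 -0.37267142  0.1038325 ] [-179.9513811    -0.3170376   -88.37084537] [-0.51722108  0.06118242 -2.29187659]
```

```bash
python3 -m pendant '[[[0.03,0.03,0.1,0,0,0,-0.1],[0,0,0.1,0,0,0,-0.1],[0,0,0.1,0,0,0,-0.1],[0,0,0.1,0,0,0,-0.1],[0,0,0.1,0,0,0,-0.1],[0,0,0.1,0,0,0,-0.1],[0,0,0.1,0,0,0,-0.1],[0,0,0.1,0,0,0,-0.1]]]'
python3 -m pendant '[[[0,0,0.03,0,0,0,-0.1],[0,0,0.03,0,0,0,-0.1],[0,0,0.03,0,0,0,-0.1],[0,0,0.03,0,0,0,-0.1],[0,0,0.03,0,0,0,-0.1],[0,0,0,0,0,0,-0.1],[0,0,0,0,0,0,-0.1],[0,0,0,0,0,0,-0.1]]]'
```

```text
time_s: 11.55
tcp_pos: [0.435, -0.3736, 0.0889]
eef_rot: [-179.9, -0.4, -88.4]
contact_force: [-0.1, 0.2, -1.2]
gripper_width: 0.0439
gripper_force: 30.0
time_s: 12.35
tcp_pos: [0.4351, -0.3737, 0.0861]
eef_rot: [-179.8, -0.4, -88.4]
contact_force: [-0.2, -0.5, -2.7]
gripper_width: 0.0438
gripper_force: 30.0
```

```bash
python3 -m pendant '[[[0,0,0.03,0,0,0,-0.1],[0,0,0.03,0,0,0,-0.1],[0,0,0.03,0,0,0,-0.1],[0,0,0,0,0,0,-0.1],[0,0,0,0,0,0,-0.1],[0,0,0,0,0,0,-0.1],[0,0,0,0,0,0,-0.1],[0,0,0,0,0,0,-0.1]]]'
```

```text
time_s: 13.15
tcp_pos: [0.4352, -0.3739, 0.0854]
eef_rot: [-179.8, -0.4, -88.3]
contact_force: [-1.9, 2.3, 8.1]
gripper_width: 0.0436
gripper_force: 30.0
```

```bash
python3 -m pendant '[[[0,0,-0.02,0,0,0,-0.1],[0,0,0,0,0,0,0.05],[0,0,0,0,0,0,0.1],[0,0,0,0,0,0,0.2],[0,0,0,0,0,0,0.4],[0,0,0,0,0,0,0.7],[0,0,0,0,0,0,1],[0,0,0,0,0,0,1]]]'
python3 -m pendant '[[[0,0,-0.2,0,0,0,1],[0,0,-0.6,0,0,0,1],[0,0,-1,0,0,0,1],[0,0,-1,0,0,0,1],[0,0,-1,0,0,0,1],[0,0,-1,0,0,0,1],[0,0,-1,0,0,0,1],[0,0,-1,0,0,0,1]]]'
python3 calc.py .47 .105 .28 180 0 -82 24
python3 - <<'E'
from h import *
c=wrist("w4")
P,_,_=pts(c);k=(np.abs(P[:,:2]-[.434,-.375])<.05).all(1)&(P[:,2]>.09)&(P[:,2]<.13);Q=P[k]
print(np.median(Q,0),np.percentile(Q,[1,99],axis=0))
E
```

```text
time_s: 13.95
tcp_pos: [0.435, -0.3737, 0.0845]
eef_rot: [-179.9, -0.4, -88.4]
contact_force: [0.4, -0.5, 0.1]
gripper_width: 0.0788
gripper_force: 0.0
time_s: 14.75
tcp_pos: [0.4346, -0.3728, 0.2227]
eef_rot: [-179.8, -0.4, -88.4]
contact_force: [0.4, -0.0, 0.7]
gripper_width: 0.0874
gripper_force: 0.0
24 [-0.99 -0.16 -0.12 -0.   -0.   -0.07] 14.75
[ 0.43559785 -0.37862556  0.11816108] [[ 0.41424773 -0.39681506  0.09323278]
 [ 0.45714867 -0.35395239  0.11978663]]
```

View pics/w4.png

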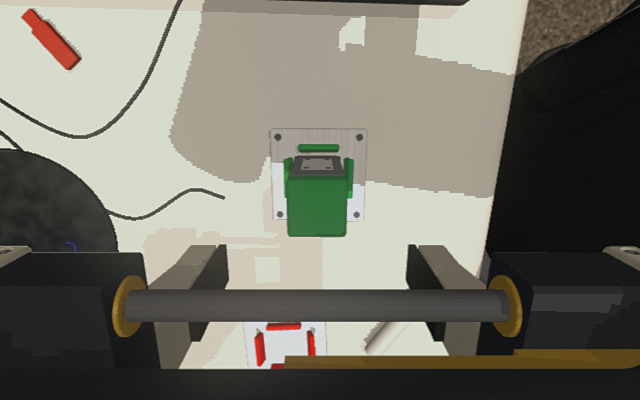

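The wrist view shows the green housing standing free in the green nest, its tag top at (317,210), and the cloud puts that top at z=0.118 (8+110 mm). Now the red one.

```bash
python3 -m pendant '[[[-0.99,-0.16,-0.12,0,0,-0.07,1],[-0.99,-0.16,-0.12,0,0,-0.07,1],[-0.99,-0.16,-0.12,0,0,-0.07,1],[-0.99,-0.16,-0.12,0,0,-0.07,1],[-0.99,-0.16,-0.12,0,0,-0.07,1],[-0.99,-0.16,-0.12,0,0,-0.07,1],[-0.99,-0.16,-0.12,0,0,-0.07,1],[-0.99,-0.16,-0.12,0,0,-0.07,1]]]'
python3 -m pendant '[[[-0.99,-0.16,-0.12,0,0,-0.07,1],[-0.99,-0.16,-0.12,0,0,-0.07,1],[-0.99,-0.16,-0.12,0,0,-0.07,1],[-0.99,-0.16,-0.12,0,0,-0.07,1],[-0.99,-0.16,-0.12,0,0,-0.07,1],[-0.99,-0.16,-0.12,0,0,-0.07,1],[-0.99,-0.16,-0.12,0,0,-0.07,1],[-0.99,-0.16,-0.12,0,0,-0.07,1]]]'
python3 -m pendant '[[[-0.99,-0.16,-0.12,0,0,-0.07,1],[-0.99,-0.16,-0.12,0,0,-0.07,1],[-0.99,-0.16,-0.12,0,0,-0.07,1],[-0.99,-0.16,-0.12,0,0,-0.07,1],[-0.99,-0.16,-0.12,0,0,-0.07,1],[-0.99,-0.16,-0.12,0,0,-0.07,1],[-0.99,-0.16,-0.12,0,0,-0.07,1],[-0.99,-0.16,-0.12,0,0,-0.07,1]]]'
python3 - <<'E'
from h import *
c=wrist("w5");
for x in(.46,.475):housing(c,x,.18,.085)
E
```

```text
time_s: 15.6
tcp_pos: [0.453, -0.2125, 0.24]
eef_rot: [-179.8, -0.4, -86.1]
contact_force: [-0.3, 0.6, -0.8]
gripper_width: 0.0881
gripper_force: 0.0
time_s: 16.4
tcp_pos: [0.465, -0.0524, 0.2582]
eef_rot: [-179.8, -0.4, -83.9]
contact_force: [0.1, 0.5, 0.1]
gripper_width: 0.0877
gripper_force: 0.0
time_s: 17.2
tcp_pos: [0.4707, 0.108, 0.2764]
eef_rot: [-179.8, -0.4, -81.6]
contact_force: [0.1, 0.1, 0.1]
gripper_width: 0.0875
gripper_force: 0.0
n 3942 yaw -81.67860502143834 tilt 44.8019566326089 rect ((43.897727966308594, 101.9571533203125), 89.82426452636719) ext [0.0996408 0.0425193] face centre [0.4769 0.1701 0.0783] box centre [0.4747 0.1855 0.0627]
n 3942 yaw -81.67860502143834 tilt 44.8019566326089 rect ((43.897727966308594, 101.9571533203125), 89.82426452636719) ext [0.0996408 0.0425193] face centre [0.4769 0.1701 0.0783] box centre [0.4747 0.1855 0.0627]
```

View pics/w5.png

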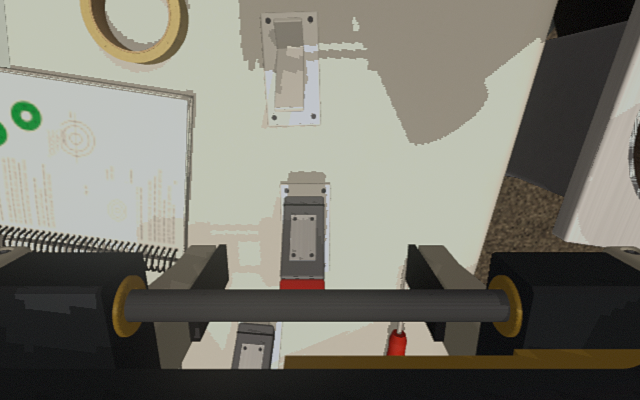

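The wrist view shows the red housing at about (303,240), its tag at (302,284) cut off by the gripper bar. The fit is therefore 7 mm short at that end, so I shift the centre 3.5 mm towards the tag, which gives z=0.065, the same as green.

```bash
python3 calc.py .4619 .2737 .152 180 -45 -81.7 16
```

```text
16 [-0.63 -0.04  0.18 -0.    0.7   0.  ] 17.25
```

```bash
python3 -m pendant '[[[-0.63,-0.04,0.18,0,0.7,0,1],[-0.63,-0.04,0.18,0,0.7,0,1],[-0.63,-0.04,0.18,0,0.7,0,1],[-0.63,-0.04,0.18,0,0.7,0,1],[-0.63,-0.04,0.18,0,0.7,0,1],[-0.63,-0.04,0.18,0,0.7,0,1],[-0.63,-0.04,0.18,0,0.7,0,1],[-0.63,-0.04,0.18,0,0.7,0,1]]]'
python3 -m pendant '[[[-0.63,-0.04,0.18,0,0.7,0,1],[-0.63,-0.04,0.18,0,0.7,0,1],[-0.63,-0.04,0.18,0,0.7,0,1],[-0.63,-0.04,0.18,0,0.7,0,1],[-0.63,-0.04,0.18,0,0.7,0,1],[-0.63,-0.04,0.18,0,0.7,0,1],[-0.63,-0.04,0.18,0,0.7,0,1],[-0.63,-0.04,0.18,0,0.7,0,1]]]'
python3 -c "
from plant import r;print(r.get_state()['joints'].round(1))"
python3 calc.py .4721 .2037 .0813 180 -45 -81.7 7
```

```text
time_s: 18.05
tcp_pos: [0.4638, 0.2013, 0.2303]
eef_rot: [-179.8, -22.8, -81.7]
contact_force: [0.6, 0.4, -0.3]
gripper_width: 0.088
gripper_force: 0.0
time_s: 18.85
tcp_pos: [0.4604, 0.2707, 0.1519]
eef_rot: [-179.8, -45.2, -81.8]
contact_force: [0.0, -0.3, 0.1]
gripper_width: 0.0878
gripper_force: 0.0
[ 66.2  30.  -21.6  22.7 -79.7 -70.5]
7 [-0.01 -0.01  0.7  -0.01 -0.01 -0.  ] 18.85
```

```bash
python3 -m pendant '[[[-0.01,-0.01,0.7,0,0,0,1],[-0.01,-0.01,0.7,0,0,0,1],[-0.01,-0.01,0.7,0,0,0,1],[-0.01,-0.01,0.7,0,0,0,1],[-0.01,-0.01,0.7,0,0,0,1],[-0.01,-0.01,0.7,0,0,0,1],[-0.01,-0.01,0.65,0,0,0,1],[0,0,0,0,0,0,1]]]'
python3 calc.py .4721 .2037 .0813 180 -45 -81.7 1
```

```text
time_s: 19.65
tcp_pos: [0.471, 0.201, 0.0811]
eef_rot: [-180.0, -45.3, -81.7]
contact_force: [-0.4, 1.1, 0.3]
gripper_width: 0.0875
gripper_force: 0.0
1 [-0.08 -0.07 -0.1   0.   -0.07 -0.01] 19.65
```

```bash
python3 -m pendant '[[[-0.05,-0.05,-0.05,0,-0.05,0,0.3],[0,0,0,0,0,0,-0.1],[0,0,0,0,0,0,-0.1],[0,0,0,0,0,0,-0.1],[0,0,0,0,0,0,-0.1],[0,0,0,0,0,0,-0.1],[0,0,0,0,0,0,-0.1],[0,0,0,0,0,0,-0.1]]]' 30
python3 -m pendant '[[[0.2,0,-0.2,0,0,0,-0.1],[0.4,0,-0.4,0,0,0,-0.1],[0.7,0,-0.7,0,0,0,-0.1],[0.7,0,-0.7,0,0,0,-0.1],[0.7,0,-0.7,0,0,0,-0.1],[0.7,0,-0.7,0,0,0,-0.1],[0.7,0,-0.7,0,0,0,-0.1],[0.5,0,-0.5,0,0,0,-0.1]]]'
python3 calc.py .4665 -.1705 .17 180 0 -85.7 24
```

```text
time_s: 20.45
tcp_pos: [0.4722, 0.2047, 0.0821]
eef_rot: [-179.8, -45.0, -81.8]
contact_force: [-1.5, 1.1, 0.7]
gripper_width: 0.0439
gripper_force: 30.0
time_s: 21.25
tcp_pos: [0.4721, 0.2046, 0.2141]
eef_rot: [-179.8, -44.9, -81.8]
contact_force: [0.2, 0.3, -0.6]
gripper_width: 0.0438
gripper_force: 30.0
24 [ 0.69  0.1   0.4  -0.02 -0.47  0.04] 21.25
```

```bash
python3 -m pendant '[[[0.69,0.1,0.4,-0.02,-0.47,0.04,-0.1],[0.69,0.1,0.4,-0.02,-0.47,0.04,-0.1],[0.69,0.1,0.4,-0.02,-0.47,0.04,-0.1],[0.69,0.1,0.4,-0.02,-0.47,0.04,-0.1],[0.69,0.1,0.4,-0.02,-0.47,0.04,-0.1],[0.69,0.1,0.4,-0.02,-0.47,0.04,-0.1],[0.69,0.1,0.4,-0.02,-0.47,0.04,-0.1],[0.69,0.1,0.4,-0.02,-0.47,0.04,-0.1]]]'
python3 -m pendant '[[[0.69,0.1,0.4,-0.02,-0.47,0.04,-0.1],[0.69,0.1,0.4,-0.02,-0.47,0.04,-0.1],[0.69,0.1,0.4,-0.02,-0.47,0.04,-0.1],[0.69,0.1,0.4,-0.02,-0.47,0.04,-0.1],[0.69,0.1,0.4,-0.02,-0.47,0.04,-0.1],[0.69,0.1,0.4,-0.02,-0.47,0.04,-0.1],[0.69,0.1,0.4,-0.02,-0.47,0.04,-0.1],[0.69,0.1,0.4,-0.02,-0.47,0.04,-0.1]]]'
python3 -m pendant '[[[0.69,0.1,0.4,-0.02,-0.47,0.04,-0.1],[0.69,0.1,0.4,-0.02,-0.47,0.04,-0.1],[0.69,0.1,0.4,-0.02,-0.47,0.04,-0.1],[0.69,0.1,0.4,-0.02,-0.47,0.04,-0.1],[0.69,0.1,0.4,-0.02,-0.47,0.04,-0.1],[0.69,0.1,0.4,-0.02,-0.47,0.04,-0.1],[0.69,0.1,0.4,-0.02,-0.47,0.04,-0.1],[0.69,0.1,0.4,-0.02,-0.47,0.04,-0.1]]]'
python3 - <<'E'
from h import *
c=wrist("w6");P,u,v=pts(c)
pl=P[(np.abs(P[:,:2]-[.4667,-.171])<.07).all(1)&(P[:,2]>.005)&(P[:,2]<.0105)]
print("plate",cv2.minAreaRect((pl[:,:2]*1000).astype(np.float32)))
Pg,ug,vg=pts(c,masks(c["frame"])["red"]);q=Pg[(Pg[:,2]<.025)&(Pg[:,2]>.017)]
for nm,k in (("-y",q[:,1]<-.193),("+x",(q[:,0]>.488)&(q[:,1]>-.193)),("-x",(q[:,0]<.445)&(q[:,1]>-.193))):
    if k.any(): print(nm,np.median(q[k],0).round(4),q[k].min(0).round(4),q[k].max(0).round(4))
f=P[(np.abs(P[:,0]-.466)<.019)&(P[:,1]>-.215)&(P[:,1]<-.18)&(P[:,2]>.09)&(P[:,2]<.165)]
for _ in range(3):
    A=np.c_[f[:,0]-.4665,f[:,2]-.13,np.ones(len(f))];s=np.linalg.lstsq(A,f[:,1],rcond=None)[0];f=f[np.abs(A@s-f[:,1])<.0015]
print("face",s,len(f),f[:,2].min())
k=(P[:,1]>-.215)&(P[:,1]<-.18)&(P[:,2]>.097)&(P[:,2]<.108)&(np.abs(P[:,0]-.466)<.05);print(np.percentile(P[k,0],[1,50,99]),k.sum())
E
python3 calc.py .4665 -.1705 .1 180 0 -85.7 1
```

```text
time_s: 22.05
tcp_pos: [0.4728, 0.0768, 0.231]
eef_rot: [-179.5, -29.8, -83.3]
contact_force: [0.6, -0.5, -1.2]
gripper_width: 0.0441
gripper_force: 30.0
time_s: 22.85
tcp_pos: [0.4707, -0.0506, 0.2158]
eef_rot: [-179.7, -14.8, -84.6]
contact_force: [-0.1, -0.8, -1.6]
gripper_width: 0.0438
gripper_force: 30.0
time_s: 23.65
tcp_pos: [0.465, -0.1694, 0.1683]
eef_rot: [179.8, 0.2, -85.8]
contact_force: [0.2, 0.2, -1.2]
gripper_width: 0.0437
gripper_force: 30.0
plate ((466.8251647949219, -170.561279296875), (96.1304931640625, 95.50450897216797), 4.196587085723877)
-y [ 0.4687 -0.2016  0.0194] [ 0.4496 -0.2057  0.0172] [ 0.4878 -0.1971  0.0216]
+x [ 0.4979 -0.1723  0.0196] [ 0.4947 -0.188   0.0171] [ 0.5011 -0.1487  0.0224]
-x [ 0.4364 -0.1815  0.0193] [ 0.4323 -0.1924  0.0171] [ 0.44   -0.1704  0.0214]
face [ 0.07302579 -0.0070986  -0.19150934] 3409 0.09213424599676509
[0.44428018 0.46625577 0.48801314] 383
1 [ 0.02 -0.12  3.35  0.08  0.09 -0.04] 23.7
```

```bash
python3 -m pendant '[[[0.06,-0.11,0.2,0,0,0,-0.1],[0,0,0.5,0,0,0,-0.1],[0,0,0.6,0,0,0,-0.1],[0,0,0.6,0,0,0,-0.1],[0,0,0.6,0,0,0,-0.1],[0,0,0.5,0,0,0,-0.1],[0,0,0.25,0,0,0,-0.1],[0,0,0,0,0,0,-0.1]]]'
python3 -m pendant '[[[0,0,0.1,0,0,0,-0.1],[0,0,0.1,0,0,0,-0.1],[0,0,0.1,0,0,0,-0.1],[0,0,0.1,0,0,0,-0.1],[0,0,0.1,0,0,0,-0.1],[0,0,0.05,0,0,0,-0.1],[0,0,0,0,0,0,-0.1],[0,0,0,0,0,0,-0.1]]]'
```

```text
time_s: 24.5
tcp_pos: [0.4671, -0.1696, 0.1022]
eef_rot: [179.7, 0.2, -85.8]
contact_force: [-0.4, 0.8, -0.8]
gripper_width: 0.0437
gripper_force: 30.0
time_s: 25.3
tcp_pos: [0.4675, -0.1697, 0.0921]
eef_rot: [179.8, 0.2, -85.8]
contact_force: [-0.2, 0.4, -1.4]
gripper_width: 0.044
gripper_force: 30.0
```

```bash
python3 -m pendant '[[[0,0,0.04,0,0,0,-0.1],[0,0,0.04,0,0,0,-0.1],[0,0,0.04,0,0,0,-0.1],[0,0,0.04,0,0,0,-0.1],[0,0,0.04,0,0,0,-0.1],[0,0,0,0,0,0,-0.1],[0,0,0,0,0,0,-0.1],[0,0,0,0,0,0,-0.1]]]'
python3 -m pendant '[[[0,0,0.03,0,0,0,-0.1],[0,0,0.03,0,0,0,-0.1],[0,0,0,0,0,0,-0.1],[0,0,0,0,0,0,-0.1],[0,0,0,0,0,0,-0.1],[0,0,0,0,0,0,-0.1],[0,0,0,0,0,0,-0.1],[0,0,0,0,0,0,-0.1]]]'
```

```text
time_s: 26.1
tcp_pos: [0.4675, -0.1697, 0.0881]
eef_rot: [179.8, 0.2, -85.8]
contact_force: [-0.8, 0.1, 0.4]
gripper_width: 0.0439
gripper_force: 30.0
time_s: 26.9
tcp_pos: [0.4675, -0.1697, 0.0869]
eef_rot: [179.8, 0.2, -85.8]
contact_force: [-0.6, 0.5, 1.1]
gripper_width: 0.044
gripper_force: 30.0
```

```bash
python3 -m pendant '[[[0,0,0.03,0,0,0,-0.1],[0,0,0.03,0,0,0,-0.1],[0,0,0,0,0,0,-0.1],[0,0,0,0,0,0,-0.1],[0,0,0,0,0,0,-0.1],[0,0,0,0,0,0,-0.1],[0,0,0,0,0,0,-0.1],[0,0,0,0,0,0,-0.1]]]'
```

```text
time_s: 27.7
tcp_pos: [0.4675, -0.1697, 0.0869]
eef_rot: [179.8, 0.1, -85.8]
contact_force: [-4.7, 3.2, 15.1]
gripper_width: 0.0442
gripper_force: 30.0
```

```bash
python3 -m pendant '[[[0,0,-0.03,0,0,0,-0.1],[0,0,-0.01,0,0,0,-0.1],[0,0,0,0,0,0,0.05],[0,0,0,0,0,0,0.1],[0,0,0,0,0,0,0.3],[0,0,0,0,0,0,0.6],[0,0,0,0,0,0,1],[0,0,0,0,0,0,1]]]'
python3 -m pendant '[[[0,0,-0.2,0,0,0,1],[0,0,-0.6,0,0,0,1],[0,0,-1,0,0,0,1],[0,0,-1,0,0,0,1],[0,0,-1,0,0,0,1],[0,0,-1,0,0,0,1],[0,0,-1,0,0,0,1],[0,0,-0.5,0,0,0,1]]]'
python3 -m pendant '[[[0,0,0,0,0,0,1],[0,0,0,0,0,0,1],[0,0,0,0,0,0,1],[0,0,0,0,0,0,1],[0,0,0,0,0,0,1],[0,0,0,0,0,0,1],[0,0,0,0,0,0,1],[0,0,0,0,0,0,1]]]'
python3 - <<'E'
from h import *
from plant import vision
c=wrist("w7");P,_,_=pts(c)
for n,p in dict(g=(.4344,-.3744),r=(.4668,-.1706)).items():
    Q=P[(np.abs(P[:,:2]-p)<.035).all(1)&(P[:,2]>.112)&(P[:,2]<.13)];print(n,len(Q),np.median(Q,0).round(4),np.percentile(Q[:,2],[2,98]).round(4),cv2.minAreaRect((Q[:,:2]*1000).astype(np.float32)))
cv2.imwrite("pics/s7.png",vision.capture("scene")["frame"])
b=vision.capture("top");comps(b,60)
E
```

```text
time_s: 28.5
tcp_pos: [0.4675, -0.1696, 0.0864]
eef_rot: [179.8, 0.2, -85.8]
contact_force: [-0.0, -0.1, -0.7]
gripper_width: 0.0751
gripper_force: 0.0
time_s: 29.3
tcp_pos: [0.4687, -0.1701, 0.2153]
eef_rot: [-180.0, 0.1, -85.8]
contact_force: [0.1, -0.6, 0.6]
gripper_width: 0.0874
gripper_force: 0.0
time_s: 30.1
tcp_pos: [0.4679, -0.1699, 0.2124]
eef_rot: [179.8, 0.2, -85.8]
contact_force: [0.5, 0.3, 0.4]
gripper_width: 0.0879
gripper_force: 0.0
  return _methods._mean(a, axis=axis, dtype=dtype,
  ret = um.true_divide(
Traceback (most recent call last):
IndexError: index -1 is out of bounds for axis 0 with size 0
```

View pics/w7.png

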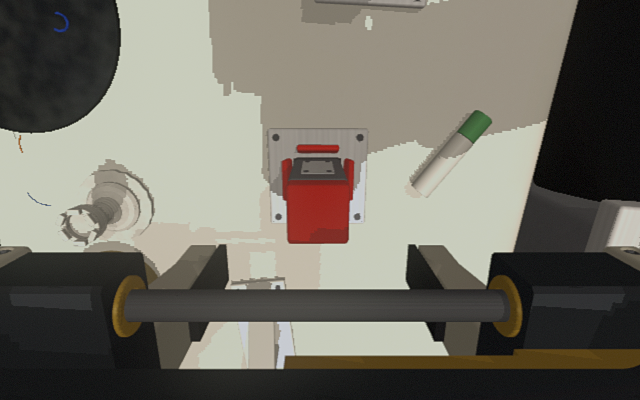

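The wrist view shows the red housing standing free in the red nest, its tag at (318,215); the green one is outside this view. I'll check both, plus blue, with numbers from the top camera.

```bash
python3 - <<'E'
from h import *
from plant import vision
w=dict(np.load("w7.npz"));b=vision.capture("top")
for n,c,p in(("red w",w,(.4668,-.1706)),("red t",b,(.4668,-.1706)),("green t",b,(.4344,-.3744))):
    P,_,_=pts(c);Q=P[(np.abs(P[:,:2]-p)<.035).all(1)&(P[:,2]>.112)&(P[:,2]<.13)]
    print(n,len(Q)); 
    if len(Q):print(np.median(Q,0).round(4),np.percentile(Q[:,2],[2,98]).round(4),cv2.minAreaRect((Q[:,:2]*1000).astype(np.float32)))
comps(b,60)
E
```

```text
red w 3826
[ 0.4674 -0.1718  0.1183] [0.1151 0.1197] ((467.3025817871094, -170.15155029296875), (44.024208068847656, 43.64960479736328), 4.176149845123291)
red t 136
[ 0.4663 -0.1574  0.1174] [0.1137 0.1214] ((466.96209716796875, -162.6300506591797), (42.727508544921875, 33.211612701416016), 2.0610289573669434)
green t 252
[ 0.4361 -0.3725  0.1176] [0.1132 0.1223] ((437.6497497558594, -371.97943115234375), (42.51227569580078, 45.80672073364258), 1.478271245956421)
red [213   9  17   6  62] [1.0734 0.3119 0.1175] [0.79  0.22  0.111] [1.081 0.339 0.539]
red [362  11  33  12 218] [ 1.0702 -0.1684  0.1136] [ 0.79  -0.204  0.107] [ 1.085 -0.06   0.539]
red [250  49  22  13 132] [0.9404 0.195  0.1104] [0.919 0.164 0.098] [0.959 0.225 0.117]
red [269  61  15   8  82] [0.9075 0.1475 0.1096] [0.899 0.127 0.099] [0.926 0.168 0.115]
red [475 145  14  12  60] [ 0.682  -0.4906  0.0082] [ 0.665 -0.514  0.002] [ 0.703 -0.47   0.014]
red [379 207   8  14  95] [ 0.4674 -0.1578  0.1176] [ 0.442 -0.168  0.113] [ 0.485 -0.14   0.271]
red [188 260  31   8 203] [0.3283 0.3591 0.0256] [0.316 0.312 0.018] [0.337 0.4   0.033]
green [453 218  16  15 172] [ 0.4306 -0.3697  0.1177] [ 0.416 -0.394  0.113] [ 0.455 -0.352  0.125]
blue [183 189  10  15 116] [0.5126 0.3858 0.1111] [0.493 0.373 0.097] [0.531 0.402 0.12 ]
```

Both housings stand upright with their tops at z=0.118. Blue and the screwdriver haven't moved.

```bash
python3 -c "
from plant import r;print(r.close_job())"
```

```text
the job is handed in; nothing more can be done
None
```

Job handed in at about 30 s: the green housing stands upright in the green pass nest and the red one in the red reject nest, both released with tags on top, the blue housing and screwdriver checked unmoved and nothing else touched; no verdict came back.

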